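# Square a glass test plate into the reader's corner

## Task

Take the orange-handled, rubber-tipped pusher from the tool stand and, keeping your fingers off the glass, gently nudge the glass plate flat across the reader's window into the square corner of its two metal stops. Press it lightly and steadily home with the rubber tip (the clipped corner is the best place) so that both edges bear on their stops at the same time for a moment, leave it there touching both, and put the pusher back upright in the stand, fully down. Glass chips easily, so feel your way, and disturb nothing else.

Things in the scene. Friction and masses are not known exactly. Their poses are not given: they have to be found in the camera images.
- reader: Plate reader, fixed: cream housing 240 (x) x 280 (y) x 50 mm high. Origin: centre of its underside, on the bench. Its flat, level top with a dark window is 50 mm above the bench; x points to its far stop, y to its left stop. It stands in a different place and turned differently each time.
- stop_far: Bright metal stop bar screwed to the reader's top, 12 (x) x 190 (y) x 9 mm high, axes as the reader's. Origin: centre of its underside. Its inner face is its -x face, 6 mm from the origin, at x = +85 mm in the reader's frame.
- stop_left: Bright metal stop bar screwed to the reader's top, 172 (x) x 12 (y) x 9 mm high, axes as the reader's. Origin: centre of its underside. Its inner face is its -y face, 6 mm from the origin, at y = +105 mm in the reader's frame.
- corner (a point): Where the two stops' inner faces meet, 3 mm above the reader's top; at (85, 105, 53) mm in the reader's frame.
- plate: Glass plate, printed rings, 80 (x) x 120 (y) x 6 mm, 115-190 g. Origin: centre of its underside. Its +x edge goes to the far stop, +y edge to the left stop; the -x, -y corner is clipped at 45 degrees (16 mm). It slides easily (friction 0.3; rubber on it 0.6). A push of 3 to 4 N towards each stop at once seats it; over 10 N from tool or stop chips it. Contact is stiff: a mm is several N.
- plate_corner (a point): The plate's +x, +y corner (40, 60 mm from its centre), half-way up: the one that goes into the square corner.
- plate_clip (a point): Middle of the clipped edge, half-way up the plate, at (-32, -52) mm from its centre; the edge faces the plate's (-x, -y) diagonal.
- stand: Blue tool stand, fixed, 136 (x) x 56 (y) x 52 mm high, origin at the centre of its underside. Three upright through holes of 22 mm diameter with a 2 mm chamfer, at x = -40, 0 and +40 mm. The pusher is in one of the two outer holes, a spatula in the other.
- pusher_grip (a point): Centre of the orange handle, 14 x 14 mm square (faces along its x, y), 46 mm long along its z (up). 23 mm below this point is a 32 mm flange, 4 mm thick, that rests on the stand; below it a thin shank and a rubber tip, 10 mm wide, 12 mm long, ending 69 mm below this point. The shank is bent: the tip is up to 4 mm off the handle's line, any way. In a hole this point is 79 mm above the bench.
- spatula_grip (a point): Centre of the white handle of a spatula of the same shape and height as the pusher, in the other outer hole of the stand. Not needed.
- spare_plate: A second glass plate of the same size, lying on the bench. Not needed.
- carton: Small upright carton, 40 x 62 x 88 mm, origin under its centre.
- tape: Red reel of tape lying flat, 60 mm in diameter, 20 mm high, origin under its centre.
- tray: Lilac tray with blood tubes, about 210 x 290 x 65 mm, origin under its centre.

How it is judged:
On the way:
1. with the pusher, the plate is pressed against both stops at once (more than 1.5 N on each, for 0.2 s) (contact force between plate and stop_far above 1.5 N and contact force between plate and stop_left above 1.5 N and contact force between pusher and plate above 1.5 N), for 0.2 s.
At the end, for the whole second after the job is handed in: The plate lies flat on the reader, its corner within 1.5 mm of both stops and square to them within 0.02 rad, at rest; the pusher stands upright (within 0.08 rad) in a hole of the stand with its flange down on it (within 3 mm) (x of plate_corner in the frame of corner above -0.0015 m and y of plate_corner in the frame of corner above -0.0015 m and angle between the x axis of plate and the x axis of reader, either way round below 0.02 rad and angle between plate's own z axis and vertical below 0.03 rad and height (world z) of plate below 0.053 m and linear speed of plate below 0.005 m/s and z of pusher_grip in the frame of stand between 0.076 and 0.082 m and y of pusher_grip in the frame of stand between -0.012 and 0.012 m and x of pusher_grip in the frame of stand between -0.052 and 0.052 m and angle between pusher_grip's own z axis and vertical below 0.08 rad); the robot touches nothing.
It fails at once if the plate is pushed with more than 10 N (by the pusher or by a stop) (contact force between pusher and plate above 10 N or contact force between plate and stop_far above 10 N or contact force between plate and stop_left above 10 N).
It fails at once if the robot itself touches the plate (contact force between any of the fingers, the arm and plate above 0.3 N).
It fails at once if the plate is tipped or lifted off the window (angle between plate's own z axis and vertical above 0.08 rad or height (world z) of plate above 0.056 m).
It fails at once if the spatula, spare plate, carton, tape or tray is moved by more than 15 mm (distance of any of spatula_grip, spare_plate, carton, tape, tray from where it was at the start of the episode above 0.015 m).
It also fails if it takes over 72 s, if anything falls off the work surface, if the arm or the gripper's body presses on something with over 40 N, if the wrist force passes 120 N, or if a joint passes its speed limit or range.

## Robot

A 6-joint arm with a two-finger parallel gripper is mounted at the origin on the work surface. World frame = base frame: x ahead of the robot, y to its left, z up, the work surface at z = 0. Lengths are in m, angles in rad, forces in N, time in s.
With the tool pointing down it reaches from about 0.425 to 0.925 m from the base axis. Payload 12.5 kg.
Tool frame: the origin (TCP) lies on the centre line of the jaws, within the pads' length; the fingertips stand 14 mm ahead of it and the grasp point (between the pads) lies 5 mm behind it; x points along the fingers, z is the direction in which the jaws open and shut, and the axes are right-handed (so a half turn about x gives the same grasp; the last joint's range is limited). The gripper opens to 85 mm and grips with 20 to 120 N. Pads are 22 mm wide; open, the fingers measure 114 mm over their backs; the gripper's body (76 mm by 85 mm) begins 54 mm behind the grasp point. The pads swing forward as they close: fully open they stand 13 mm farther back than shut.
Start: joints at [-1.399, 0.491, 1.559, -0, 1.092, -0.106], TCP at [0.171, -0.601, 0.245] pointing down, gripper open.
Joint ranges: [-3.1, 3.1], [-0.84, 2.19], [0.05, 2.79], [-1.13, 4.28], [0.06, 2.93], [-2.69, 2.69]. Speed limits (rad/s): [2.22, 2.22, 2.79, 3.14, 3.14, 3.14].

## Interface

Orientations are given as a 3x3 rotation matrix whose columns are the frame's x, y, z axes.
In Python, from station import ctrl gives the robot as it stands.
- The arm moves only by the tool drive_tool, never from a script. Its argument "deltas" is a list that holds one entry, the list of rows, each a list of 4 numbers: the shift along the tool's x, y, z in cm, then the turn about the tool's x in degrees. In form: [[[x, y, z, turn], ...]]. A call has 1 to 20 rows; each row shifts and turns the commanded pose from where the row before left it, along the tool's axes as they then stand; what a row does not reach is not made up. A row lasts 1/10 s, in which the tool goes at most 50 mm and 8.59 degrees, less where a joint would pass 70% of its speed; a pose out of reach is approached as far as the arm can. A call with a gripper value outside its range is refused whole. "grip" is the gripper command: -1 is fully open, 1 is shut, values between are in proportion, set as the call begins (left out, the last holds). The fingers move at their own pace and stop on an object; the grip force is fixed at half the most. Time passes only in rows, so rows that do not move let the fingers close. It gives the time, the measured TCP pose, the force and the opening at its end, in the units of the state.
- ctrl.state(): the state, without advancing time (a new reading comes with each control period).
- ctrl.read_camera(name): name is "side" or "top"; returns a dict with "pixels" (480x640x3 uint8, red, green, blue), "mtx" (3x3 intrinsics, pixels), "k1" (the pictures are not rectified: a ray, as slopes to the right and down, at radius r is drawn at 1 + k1 r^2 times it, then the intrinsics apply), "pose" (4x4, takes a point from camera to world coordinates). Camera axes: x right, y up, looking along -z (the intrinsics and any distortion apply to the point x, -y, -z); pixel columns grow to the right and rows downward; lengths in m; the calibration is good to about 2 mm. A picture is of the moment at which its call begins. There is no depth.
- ctrl.finish_job(): hands the job in, once; it reports no verdict.
The state is a dict: "clock": time; "joint_positions": joint angles; "dq": joint speeds; "effort": joint torques, N m; "tool_pos": TCP position; "ee_rot": TCP orientation; "contact_force": force on the tool from outside, world axes, zero at the start; "torque": the same for the moment, N m; "grip_width": opening from 0.0 (shut) to 1.0 (fully open).
Only numpy, scipy, OpenCV 4.12 (cv2) and the standard library are available. Lean on these libraries where they do the work, as an engineer would, in place of code of your own. Each camera call takes 0.05 s, during which the arm holds its last target. There are 200 camera calls.

## Working session

There is one attempt and no reset: what is moved stays moved. The work goes in short steps, Python scripts to look and compute and a tool call to move; the robot and the scene stay as the last step left them, time stands still between calls to the robot, and variables do not carry over. Pictures are saved under pics/ and viewed, on a budget of 10 in all, crops included, one or two more only if the job needs it, and the job is handed in when it is done.

Besides the shell and the picture viewer there is one more tool, called by a JSON object that holds its "op" and its "data". drive_tool: Moves the arm, as the interface text tells. Its arguments: {"type":"object","properties":{"deltas":{"type":"array"},"grip":{"type":"number"}},"required":["deltas"]}

```bash
mkdir -p pics; ls
python3 - <<'E'
from station import ctrl
import cv2,numpy as np
s=ctrl.state();print(s)
for n in("top","side"):
    c=ctrl.read_camera(n);cv2.imwrite(f"pics/{n}0.png",c["pixels"][:,:,::-1]);np.savez(f"{n}0.npz",**c)
    print(n,c["mtx"],c["k1"],c["pose"])
E
```

```text
pics
{'clock': 0.0, 'joint_positions': array([-1.39860216e+00,  4.91539403e-01,  1.55946144e+00,  1.55497118e-07,
        1.09169100e+00, -1.05585749e-01]), 'dq': array([-0.00152606, -0.00105005,  0.00028142, -0.00212741, -0.00020504,
        0.00124277]), 'effort': array([-1.28645504e-03, -6.18449879e+01, -2.61595684e+01, -1.41084320e-04,
        4.03865590e-03, -7.73248900e-06]), 'tool_pos': array([ 0.17138185, -0.60082053,  0.24473612]), 'ee_rot': array([[-1.88205072e-04,  9.61666633e-01,  2.74221174e-01],
       [ 1.08296300e-03,  2.74221214e-01, -9.61666030e-01],
       [-9.99999396e-01,  1.15980962e-04, -1.09305921e-03]]), 'contact_force': array([-0.05298454, -0.76836647, -0.54607856]), 'torque': array([-0.01084324, -0.01546608,  0.02541817]), 'grip_width': 0.999499403306967}
top [[478.61709374   0.         322.20806579]
 [  0.         478.61709374 239.16149839]
 [  0.           0.           1.        ]] -0.06359777794724546 [[-0.02546866  0.98031054 -0.19581266  0.27266928]
 [-0.99967009 -0.0256266   0.00172734  0.04797049]
 [-0.00332468  0.19579205  0.9806398   1.31658022]
 [ 0.          0.          0.          1.        ]]
side [[466.55315319   0.         325.88257193]
 [  0.         466.55315319 242.89388915]
 [  0.           0.           1.        ]] 0.03963513664236453 [[ 0.99691602  0.04195751 -0.06631754  0.42719369]
 [-0.07781753  0.6377615  -0.76629283 -0.90858729]
 [ 0.01014303  0.76909027  0.63905968  0.85658739]
 [ 0.          0.          0.          1.        ]]
```

View pics/top0.png

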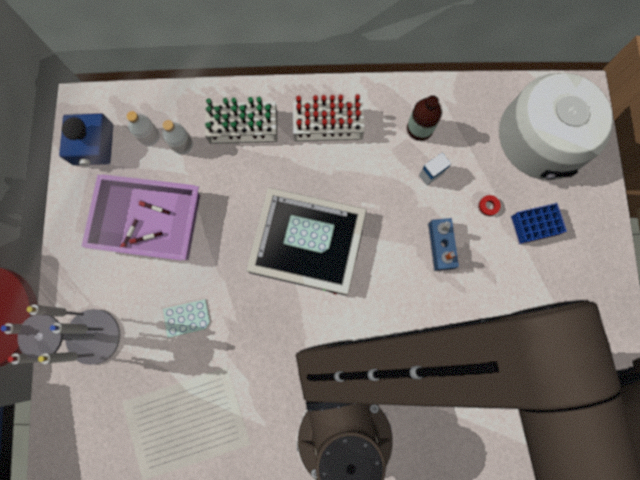

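View pics/side0.png

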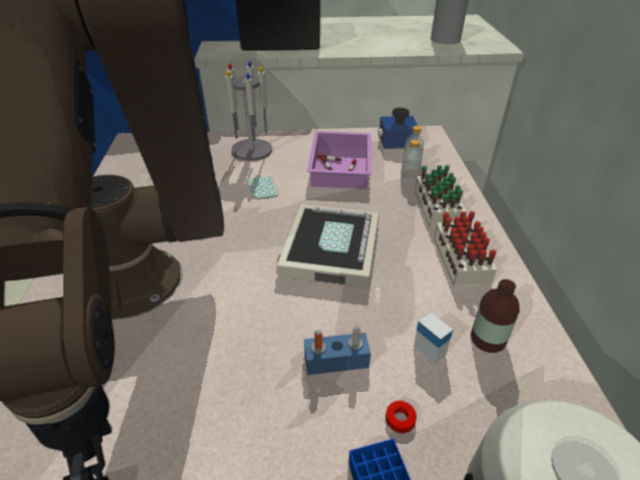

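```bash
cat > h.py <<'E'
import cv2,numpy as np
from station import ctrl
def ray(c,uv):
    d=np.array([float(c["k1"]),0,0,0])
    p=cv2.undistortPoints(np.array(uv,float).reshape(-1,1,2),c["mtx"],d).reshape(-1,2)
    P=c["pose"];v=np.c_[p[:,0],-p[:,1],-np.ones(len(p))]@P[:3,:3].T
    return P[:3,3],v
def onz(c,uv,z):
    o,v=ray(c,uv);return o+v*((z-o[2])/v[:,2])[:,None]
def tri(c1,u1,c2,u2):
    A=[];b=[]
    for c,u in((c1,u1),(c2,u2)):
        o,v=ray(c,[u]);v=v[0]/np.linalg.norm(v[0]);M=np.eye(3)-np.outer(v,v);A.append(M);b.append(M@o)
    x=np.linalg.lstsq(np.vstack(A),np.hstack(b),rcond=None)[0]
    return x,np.linalg.norm(np.vstack(A)@x-np.hstack(b))
def proj(c,X):
    P=c["pose"];p=(np.atleast_2d(X)-P[:3,3])@P[:3,:3];x=p[:,:2]/-p[:,2:]*[1,-1]
    x=x*(1+c["k1"]*(x**2).sum(1,keepdims=True));return x*c["mtx"][0,0]+c["mtx"][:2,2]
def crop(c,x,y,w,h,s,name):
    cv2.imwrite(name,cv2.resize(c["pixels"][y:y+h,x:x+w,::-1],None,fx=s,fy=s,interpolation=cv2.INTER_CUBIC))
E
python3 - <<'E'
from h import *
t=dict(np.load("top0.npz"));s=dict(np.load("side0.npz"))
a=cv2.resize(t["pixels"][180:300,240:375,::-1],None,fx=5,fy=5,interpolation=cv2.INTER_CUBIC)
cv2.imwrite("pics/a.png",a)
b=np.vstack([cv2.resize(t["pixels"][210:280,420:470,::-1],(350,490),interpolation=cv2.INTER_CUBIC),np.zeros((10,350,3),np.uint8)])
d=cv2.resize(s["pixels"][320:378,296:378,::-1],None,fx=5,fy=5,interpolation=cv2.INTER_CUBIC)
B=np.zeros((500,350+d.shape[1],3),np.uint8);B[:500,:350]=b;B[:d.shape[0],350:]=d
cv2.imwrite("pics/b.png",B)
E
```

```text
(no output)
```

View pics/a.png

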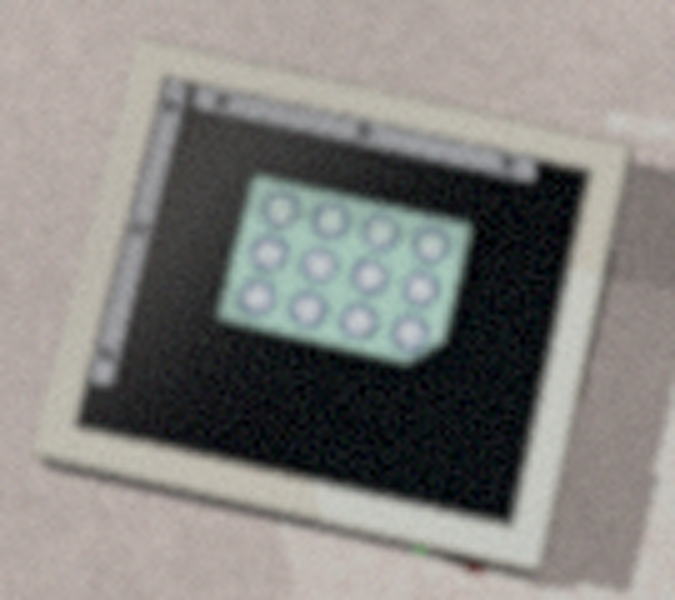

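View pics/b.png

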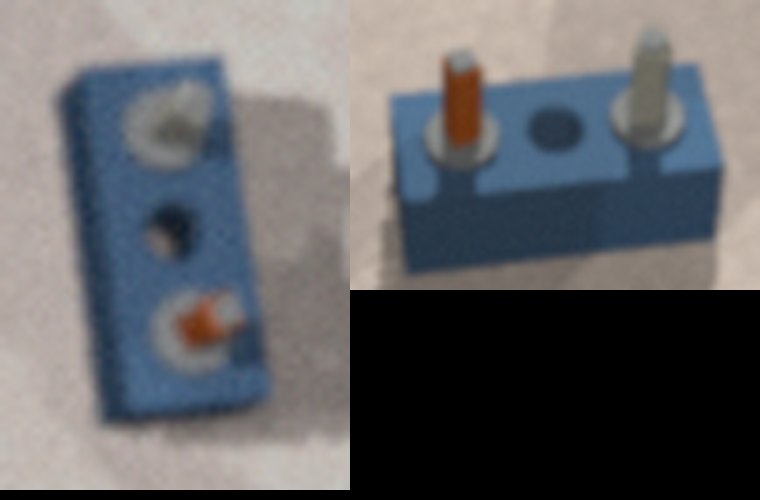

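```bash
cat >> h.py <<'E'
T=dict(np.load("top0.npz"));S=dict(np.load("side0.npz"))
def up(pts,s,x,y): return (np.array(pts,float)+.5)/s-.5+[x,y]
def rectfit(q,dims):
    """q: 4 world corners of (+x+y),(+x-y),(-x-y),(-x+y); Procrustes to rect"""
    m=np.array([[1,1],[1,-1],[-1,-1],[-1,1]])*np.array(dims)/2
    c=q[:,:2].mean(0);d=q[:,:2]-c
    a=np.arctan2((m[:,0]*d[:,1]-m[:,1]*d[:,0]).sum(),(m*d).sum())
    R=np.array([[np.cos(a),-np.sin(a)],[np.sin(a),np.cos(a)]])
    return c,a,d-m@R.T
def plate_fit(c,z=.056,box=None):
    hsv=cv2.cvtColor(c["pixels"],cv2.COLOR_RGB2HSV)
    x,y,w,h=box
    im=c["pixels"][y:y+h,x:x+w];k=5
    b=cv2.resize(cv2.GaussianBlur(im,(0,0),.7),None,fx=k,fy=k,interpolation=cv2.INTER_CUBIC)
    m=(b[...,1]>95).astype(np.uint8)
    return m,k
E
python3 - <<'E'
from h import *
np.set_printoptions(precision=4,suppress=True)
st=onz(T,up([(78,72),(220,56),(268,398),(120,418)],7,420,210),.052)
# image left = +y ; order +x+y,+x-y,-x-y,-x+y
print("stand top",rectfit(st,(.136,.056)))
ss=onz(S,up([(42,97),(53,200),(372,165),(348,65)],5,296,320),.052)
print(ss)
print("stand holes T",onz(T,up([(173,232)],7,420,210),.052),"S",onz(S,up([(206,129)],5,296,320),.052))
# handle: top face centre & base
for n,a,b,z in(("pusher top",(230,305),(111,60),.102),("spat top",(193,97),(303,35),.102)):
    print(n,tri(T,up([a],7,420,210)[0],S,up([b],5,296,320)[0]),onz(T,up([a],7,420,210),z),onz(S,up([b],5,296,320),z))
for n,a,b in(("flange p",(197,333),(112,137)),("flange s",(170,128),(298,118))):
    print(n,onz(T,up([a],7,420,210),.056),onz(S,up([b],5,296,320),.056))
rd=onz(T,up([(142,46),(628,148),(540,568),(40,458)],5,240,180),.05)
print("reader",rectfit(rd,(.24,.28)))
pl=onz(T,up([(255,176),(473,220),(448,345+25),(217,322)],5,240,180),.056)
print("plate",rectfit(pl,(.08,.12)))
E
```

```text
stand top (array([ 0.5059, -0.2828]), np.float64(0.0605173998944651), array([[-0.001 , -0.0003],
       [ 0.0006, -0.0006],
       [ 0.0016, -0.0004],
       [-0.0011,  0.0013]]))
[[ 0.4383 -0.2643  0.052 ]
 [ 0.4406 -0.3178  0.052 ]
 [ 0.5751 -0.3096  0.052 ]
 [ 0.5727 -0.256   0.052 ]]
stand holes T [[ 0.5068 -0.2834  0.052 ]] S [[ 0.5073 -0.2862  0.052 ]]
pusher top (array([ 0.4679, -0.2889,  0.1043]), np.float64(0.0018720050925406977)) [[ 0.4696 -0.2894  0.102 ]] [[ 0.4667 -0.2873  0.102 ]]
spat top (array([ 0.5475, -0.2812,  0.1041]), np.float64(0.0008361083074161927)) [[ 0.5486 -0.2817  0.102 ]] [[ 0.5472 -0.2796  0.102 ]]
flange p [[ 0.4666 -0.2887  0.056 ]] [[ 0.4669 -0.2907  0.056 ]]
flange s [[ 0.547  -0.2843  0.056 ]] [[ 0.5466 -0.2862  0.056 ]]
reader (array([0.5248, 0.0868]), np.float64(-0.2408798512292535), array([[-0.0035, -0.0024],
       [-0.0019,  0.0039],
       [ 0.0035,  0.0029],
       [ 0.0019, -0.0044]]))
plate (array([0.5397, 0.0803]), np.float64(-0.23031579304857636), array([[ 0.0017,  0.0002],
       [ 0.0014, -0.0005],
       [-0.0025, -0.003 ],
       [-0.0006,  0.0033]]))
```

{"op": "drive_tool", "data": {"deltas": [[[0,3.09,-1.83,0],[0,3.09,-1.83,0],[0,3.09,-1.83,0],[0,3.09,-1.83,0],[0,3.09,-1.83,0],[0,3.09,-1.83,0],[0,3.09,-1.83,0],[0,3.09,-1.83,0],[0,3.09,-1.83,0],[0,3.09,-1.83,0],[0,3.09,-1.83,0],[0,3.09,-1.83,0],[0,0,0,4.1],[0,0,0,4.1],[0,0,0,4.1],[0,0,0,0],[0,0,0,0]]], "grip": -1}}

```text
clock: 1.8
tool_pos: [0.4677, -0.2882, 0.2451]
ee_rot: [[-0.0, 0.998, 0.065], [0.0, 0.065, -0.998], [-1.0, -0.0, -0.0]]
contact_force: [1.0, -0.4, -0.2]
grip_width: 0.994
```

{"op": "drive_tool", "data": {"deltas": [[[3.2,0,0,0],[3.2,0,0.05,0],[3.2,0,0,0],[3.2,0,0,0],[2.5,0,0,0],[1.4,0,0,0],[0,0,0,0],[0,0,0,0]]]}}

```text
clock: 2.6
tool_pos: [0.4679, -0.2889, 0.0786]
ee_rot: [[-0.0, 0.998, 0.064], [-0.0, 0.064, -0.998], [-1.0, -0.0, 0.0]]
contact_force: [-0.2, 0.2, 0.7]
grip_width: 0.998
```

{"op": "drive_tool", "data": {"deltas": [[[0,0,0,0],[0,0,0,0],[0,0,0,0],[0,0,0,0],[0,0,0,0],[0,0,0,0],[0,0,0,0],[0,0,0,0],[0,0,0,0],[0,0,0,0]]], "grip": 1}}

```text
clock: 3.6
tool_pos: [0.4679, -0.2888, 0.0787]
ee_rot: [[0.0, 0.998, 0.063], [-0.0, 0.063, -0.998], [-1.0, 0.0, 0.0]]
contact_force: [-0.7, 0.9, 6.1]
grip_width: 0.177
```

{"op": "drive_tool", "data": {"deltas": [[[0,0,0,0],[0,0,0,0],[-0.5,0,0,0],[-1,0,0,0],[-2,0,0,0],[-3,0,0,0],[-3,0,0,0],[-2.5,0,0,0],[0,0,0,0],[0,0,0,0],[0,0,0,0]]]}}

```text
clock: 4.7
tool_pos: [0.4674, -0.2884, 0.1975]
ee_rot: [[-0.001, 0.998, 0.063], [0.001, 0.063, -0.998], [-1.0, -0.001, -0.001]]
contact_force: [-0.4, 0.3, -0.6]
grip_width: 0.171
```

Run:
```python
from h import *
t=ctrl.read_camera("top");s=ctrl.read_camera("side")
np.savez("t1.npz",**t);np.savez("s1.npz",**s)
st=ctrl.state();print(st["contact_force"],st["torque"],st["grip_width"],st["tool_pos"])
p=st["tool_pos"]-[0,0,.068]; a=proj(t,p)[0];b=proj(s,p)[0];print(a,b)
ims=[]
for c,q,n in((t,a,"t"),(s,b,"s")):
    x,y=(q-[30,40]).astype(int);print(n,x,y)
    ims.append(cv2.resize(c["pixels"][y:y+65,x:x+60,::-1],None,fx=6.5,fy=6.5,interpolation=cv2.INTER_CUBIC))
cv2.imwrite("pics/c.png",np.hstack(ims))
```

```text
[-0.14355425 -0.90221229 -0.48548998] [ 0.02466377 -0.02227863 -0.0645326 ] 0.17871638893670577 [ 0.467503   -0.28844848  0.1973145 ]
[454.93874719 252.16104876] [318.22703523 323.24116396]
t 424 212
s 288 283
```

View pics/c.png

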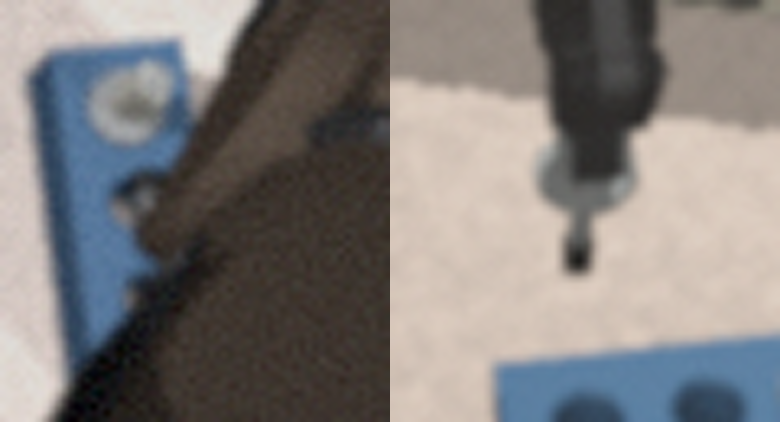

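Run:
```python
from h import *
np.set_printoptions(precision=4,suppress=True)
s=dict(np.load("s1.npz"));P=np.array([.4675,-.2884,.1973])
print("pred flange centre",proj(s,P-[0,0,.024]),"tip mid",proj(s,P-[0,0,.062]))
f=up([(196,178)],6.5,288,283);t=up([(187,252)],6.5,288,283);print(f,t)
print("flange",onz(s,f,P[2]-.022)-P,"tip mid",onz(s,t,P[2]-.062)-P)
# dark blob centroid in tip region
y0,x0=283+34,288+23
g=255-s["pixels"][y0:y0+12,x0:x0+12].astype(int).sum(2)/3
print(g.round().astype(int))
```

```text
pred flange centre [[318.2195 308.3885]] tip mid [[318.2234 321.2553]]
[[317.7308 309.9615]] [[316.3462 321.3462]]
flange [[-0.0013 -0.0058 -0.022 ]] tip mid [[-0.0038  0.     -0.062 ]]
[[ 53  54  55  65 100 139 155 135  85  60  55  55]
 [ 53  53  55  74 112 146 158 135  87  57  54  53]
 [ 54  52  58  92 135 156 164 144  92  60  53  51]
 [ 54  52  59 103 158 172 176 162 103  63  52  48]
 [ 57  52  60 107 172 195 198 171 103  62  50  48]
 [ 56  53  60 108 180 214 216 169  95  60  53  55]
 [ 53  51  59 107 176 214 212 160  92  58  58  60]
 [ 53  52  62  96 144 172 168 131  79  57  57  59]
 [ 56  57  59  73  93 104 102  84  62  54  55  59]
 [ 57  55  56  57  60  63  61  57  51  50  53  58]
 [ 56  53  51  50  51  53  52  50  49  54  55  58]
 [ 53  52  53  50  50  51  51  51  52  55  57  58]]
```

Run:
```python
from h import *
crop(S,278,202,104,88,7,"pics/d.png")
```

```text
(no output)
```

View pics/d.png

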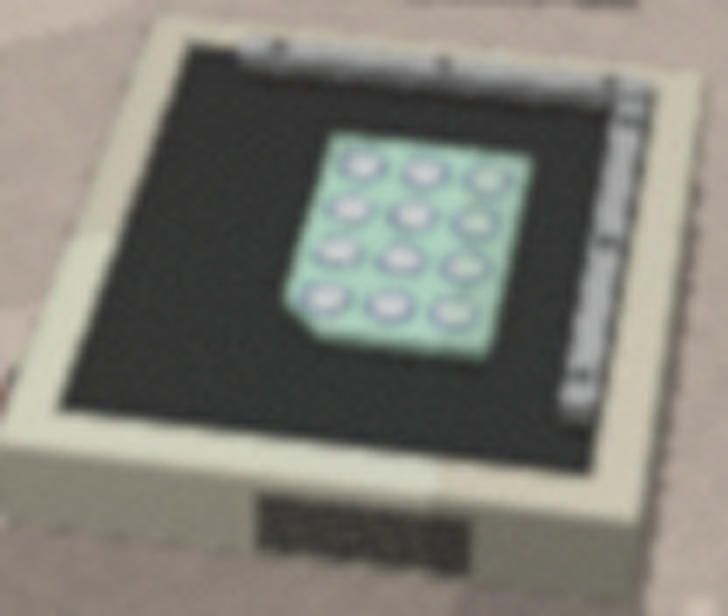

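```bash
cat >> h.py <<'E'
def plate(c,lo,hi,z=.056,k=6):
    """min-area rectangle of the plate's green/white blob, mapped on plane z; lo,hi world xy box. returns centre, yaw, dims, contour"""
    p=proj(c,[[a,b,z] for a in(lo[0],hi[0]) for b in(lo[1],hi[1])])
    x,y=np.floor(p.min(0)).astype(int);X,Y=np.ceil(p.max(0)).astype(int)
    g=cv2.resize(c["pixels"][y:Y,x:X].astype(np.float32),None,fx=k,fy=k,interpolation=cv2.INTER_CUBIC)
    m=((g[...,1]>100)&(g[...,1]-g[...,0]>-15)).astype(np.uint8)
    m=cv2.morphologyEx(m,cv2.MORPH_OPEN,np.ones((9,9)))
    cs=cv2.findContours(m,cv2.RETR_EXTERNAL,cv2.CHAIN_APPROX_NONE)[0]
    q=max(cs,key=cv2.contourArea)[:,0]
    w=onz(c,up(q,k,x,y),z)[:,:2]
    r=cv2.minAreaRect((w*1000).astype(np.float32));return r,w
E
python3 - <<'E'
from h import *
np.set_printoptions(precision=4,suppress=True)
rs=onz(S,up([(703,70),(640,515),(5,438),(165,18)],7,278,202),.05)
c,a,r=rectfit(rs,(.24,.28));print("reader side",c,a,r)
ps=onz(S,up([(532,153),(490,350),(284,322),(333,132)],7,278,202),.056)
print("plate side",rectfit(ps,(.08,.12)))
for n,cam in(("T",T),("S",S)):
    for b in(((.47,0),(.61,.16)),):
        r,w=plate(cam,*b);print(n,r)
# stop inner faces
for n,cam,L in(("T",T,dict(far=up([(195,108),(532,183)],5,240,180),left=up([(188,105),(115,385)],5,240,180))),
               ("S",S,dict(left=up([(245,70),(610,105)],7,278,202),far=up([(608,118),(560,408)],7,278,202)))):
    for k,u in L.items():
        w=onz(cam,u,.05 if True else 0);d=w[1]-w[0];print(n,k,w[:,:2].round(4).tolist(),np.arctan2(d[1],d[0]))
# rectified colour profile: print along reader x and y through the plate centre later
E
```

```text
reader side [0.5294 0.0862] -0.24389950267538674 [[-0.0043 -0.0006]
 [-0.0034  0.0044]
 [ 0.0035  0.0024]
 [ 0.0042 -0.0061]]
plate side (array([0.5409, 0.0823]), np.float64(-0.24525376984383093), array([[ 0.0008,  0.0014],
       [-0.0008, -0.0023],
       [ 0.0007, -0.0004],
       [-0.0007,  0.0012]]))
T ((539.937255859375, 82.63308715820312), (124.13249969482422, 84.27485656738281), 74.91492462158203)
S ((539.2549438476562, 79.66873168945312), (130.24276733398438, 84.3821029663086), 75.09587860107422)
T far [[0.635, 0.1627], [0.5877, -0.0207]] -1.8230892561513012
T left [[0.6368, 0.1666], [0.4821, 0.2068]] 2.886881647088312
S left [[0.483, 0.2049], [0.6328, 0.1705]] -0.22569528299523633
S far [[0.6307, 0.1616], [0.5876, -0.0155]] -1.8097231456847882
```

{"op": "drive_tool", "data": {"deltas": [[[0,0.31,-3.19,0],[0,0.31,-3.19,0],[0,0.31,-3.19,0],[0,0.31,-3.19,0],[0,0.31,-3.19,0],[0,0.31,-3.19,0],[0,0.31,-3.19,0],[0,0.31,-3.19,0],[0,0.31,-3.19,0],[0,0.31,-3.19,0],[0,0.31,-3.19,0],[0,0.31,-3.19,0],[0,0,0,4.4],[0,0,0,4.4],[0,0,0,4.4],[0,0,0,4.4],[2.1,0,0,0],[2.1,0,0,0],[2.0,0,0,0],[0,0,0,0]]]}}

```text
clock: 6.8
tool_pos: [0.4796, 0.0956, 0.1339]
ee_rot: [[-0.005, 0.97, -0.242], [-0.0, -0.242, -0.97], [-1.0, -0.005, 0.002]]
contact_force: [-0.4, -0.4, -0.5]
grip_width: 0.173
```

Run:
```python
from h import *
s=ctrl.read_camera("side");t=ctrl.read_camera("top");np.savez("s2.npz",**s);np.savez("t2.npz",**t)
st=ctrl.state();print(st["contact_force"],st["tool_pos"],st["ee_rot"])
p=st["tool_pos"]; print(proj(s,p-[0,0,.062]),proj(t,p-[0,0,.062]))
a=cv2.resize(s["pixels"][195:290,275:375,::-1],None,fx=4,fy=6,interpolation=cv2.INTER_CUBIC)
b=cv2.resize(t["pixels"][180:275,255:355,::-1],None,fx=4,fy=6,interpolation=cv2.INTER_CUBIC)
cv2.imwrite("pics/e.png",np.hstack([a,b]))
```

```text
[-0.42848509 -0.36199476 -0.90701675] [0.48072608 0.09570156 0.1360916 ] [[-1.40220990e-03  9.70379612e-01 -2.41581130e-01]
 [-1.85682597e-04 -2.41581616e-01 -9.70380486e-01]
 [-9.99999000e-01 -1.31581972e-03  5.18930741e-04]]
[[313.89140906 227.89324839]] [[303.62908559 254.56650735]]
```

View pics/e.png

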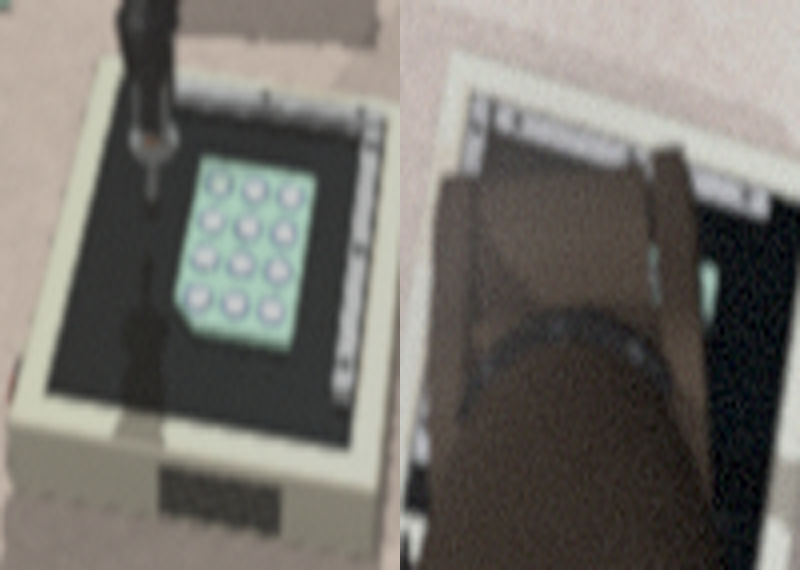

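{"op": "drive_tool", "data": {"deltas": [[[0.8,0,0,0],[0.5,0,0,0],[0.2,0,0,0],[0,0.5,0,0],[0,0.5,0,0],[0,0.2,0,0],[0,0.2,0,0],[0,0.2,0,0],[0,0.2,0,0],[0,0.2,0,0],[0,0.2,0,0],[0,0.2,0,0],[0,0.2,0,0],[0,0.2,0,0],[0,0.2,0,0],[0,0.2,0,0],[0,0.2,0,0],[0,0.2,0,0],[0,0.2,0,0]]]}}

```text
clock: 8.8
tool_pos: [0.5178, 0.0865, 0.1213]
ee_rot: [[-0.0, 0.97, -0.242], [-0.0, -0.242, -0.97], [-1.0, 0.0, 0.0]]
contact_force: [-0.8, -0.2, -0.7]
grip_width: 0.177
```

```bash
cat >> h.py <<'E'
def frc(n=6):
    f=[];
    for i in range(n): s=ctrl.read_camera("side");st=ctrl.state();f.append(np.r_[st["contact_force"],st["torque"]])
    R=st["ee_rot"];m=np.mean(f,0);print("F world",m[:3].round(2),"std",np.std(f,0)[:3].round(2),"F tool y,z,x",(R.T@m[:3])[[1,2,0]].round(2),"tcp",st["tool_pos"].round(4))
    return s
E
python3 - <<'E'
from h import *
np.set_printoptions(precision=4,suppress=True)
s=frc();np.savez("s3.npz",**s)
r,w=plate(s,(.48,0),(.63,.165));print(r)
crop(s,275,195,110,95,6,"pics/f.png")
E
```

```text
F world [-0.22 -0.16 -0.74] std [0.5  0.47 0.5 ] F tool y,z,x [-0.18  0.21  0.74] tcp [0.5176 0.0865 0.1213]
((557.992919921875, 74.98727416992188), (130.17202758789062, 85.91104125976562), 75.36554718017578)
```

View pics/f.png

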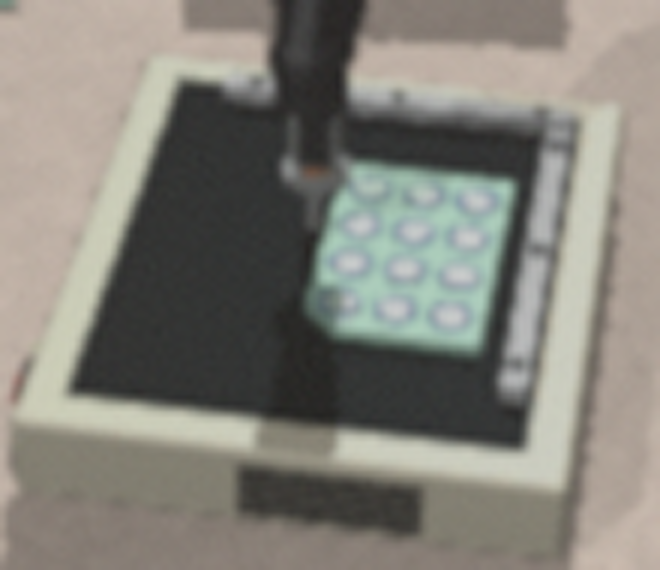

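{"op": "drive_tool", "data": {"deltas": [[[0,0.2,0,0],[0,0.2,0,0],[0,0.2,0,0],[0,0.1,0,0],[0,0.05,0,0],[0,0.05,0,0],[0,0,0,0]]]}}

```text
clock: 9.8
tool_pos: [0.5254, 0.0846, 0.1213]
ee_rot: [[0.0, 0.97, -0.242], [-0.0, -0.242, -0.97], [-1.0, 0.0, 0.0]]
contact_force: [-0.7, -0.4, -0.6]
grip_width: 0.175
```

Run:
```python
from h import *
s=frc();np.savez("s4.npz",**s)
r,w=plate(s,(.48,0),(.61,.165));print(r)
```

```text
F world [ 0.15 -0.3  -0.76] std [0.44 0.42 0.54] F tool y,z,x [0.22 0.26 0.76] tcp [0.5254 0.0846 0.1213]
((571.6878662109375, 75.92915344238281), (162.7546844482422, 97.3447494506836), 81.80683898925781)
```

{"op": "drive_tool", "data": {"deltas": [[[0,0.05,0,0],[0,0.05,0,0],[0,0.05,0,0],[0,0.03,0,0],[0,0.03,0,0],[0,0,0,0]]]}}

```text
clock: 10.7
tool_pos: [0.5275, 0.0841, 0.1213]
ee_rot: [[0.0, 0.97, -0.242], [-0.0, -0.242, -0.97], [-1.0, 0.0, 0.0]]
contact_force: [-0.6, -0.5, -0.4]
grip_width: 0.176
```

Run:
```python
from h import *
frc()
```

```text
F world [-0.39 -0.12 -0.43] std [0.46 0.54 0.37] F tool y,z,x [-0.35  0.21  0.43] tcp [0.5275 0.0841 0.1213]
```

{"op": "drive_tool", "data": {"deltas": [[[0,0.03,0,0],[0,0.03,0,0],[0,0,0,0]]]}}

```text
clock: 11.3
tool_pos: [0.5281, 0.0839, 0.1213]
ee_rot: [[0.0, 0.97, -0.242], [-0.0, -0.242, -0.97], [-1.0, 0.0, 0.0]]
contact_force: [-0.9, -0.3, -1.6]
grip_width: 0.179
```

Run:
```python
from h import *
frc()
```

```text
F world [-0.35  0.06 -0.84] std [0.35 0.34 0.36] F tool y,z,x [-0.36  0.03  0.84] tcp [0.5281 0.0839 0.1213]
```

{"op": "drive_tool", "data": {"deltas": [[[0,0.03,0,0],[0,0.03,0,0],[0,0,0,0]]]}}

```text
clock: 11.9
tool_pos: [0.5287, 0.0838, 0.1213]
ee_rot: [[0.0, 0.97, -0.242], [-0.0, -0.242, -0.97], [-1.0, 0.0, 0.0]]
contact_force: [-0.7, 0.4, -0.6]
grip_width: 0.177
```

Run:
```python
from h import *
frc()
```

```text
F world [-0.12 -0.02 -0.37] std [0.66 0.2  0.68] F tool y,z,x [-0.12  0.05  0.37] tcp [0.5286 0.0838 0.1213]
```

{"op": "drive_tool", "data": {"deltas": [[[0,0.03,0,0],[0,0.03,0,0],[0,0.03,0,0],[0,0,0,0]]]}}

```text
clock: 12.6
tool_pos: [0.5295, 0.0835, 0.1212]
ee_rot: [[-0.0, 0.97, -0.242], [-0.0, -0.242, -0.97], [-1.0, -0.0, 0.0]]
contact_force: [-0.3, -0.3, -0.2]
grip_width: 0.174
```

Run:
```python
from h import *
frc()
```

```text
F world [-0.49  0.11 -0.76] std [0.27 0.25 0.61] F tool y,z,x [-0.51  0.02  0.76] tcp [0.5295 0.0836 0.1213]
```

{"op": "drive_tool", "data": {"deltas": [[[0,0.03,0,0],[0,0.03,0,0],[0,0,0,0]]]}}

```text
clock: 13.2
tool_pos: [0.5299, 0.0834, 0.1212]
ee_rot: [[-0.0, 0.97, -0.242], [-0.0, -0.242, -0.97], [-1.0, -0.0, 0.0]]
contact_force: [-1.1, 0.3, -0.2]
grip_width: 0.177
```

Run:
```python
from h import *
s=frc();np.savez("s5.npz",**s)
g=s["pixels"]
crop(s,330,195,60,80,7,"pics/g.png")
```

```text
F world [-1.69  0.21 -0.13] std [0.19 0.48 0.46] F tool y,z,x [-1.69  0.21  0.13] tcp [0.53   0.0834 0.1212]
```

View pics/g.png

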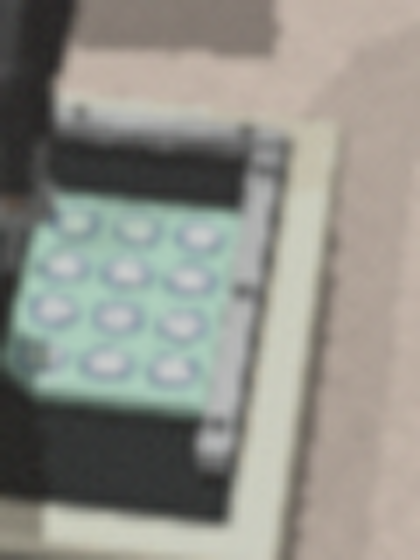

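Run:
```python
from h import *
np.set_printoptions(precision=4,suppress=True)
a=-.245;R=np.array([[np.cos(a),-np.sin(a)],[np.sin(a),np.cos(a)]])
tcp=np.array([.53,.0834])
# reader frame origin: from side picture corner estimates
O=np.array([.528,.0865])
def rf(w): return (w[:,:2]-O)@R
c=dict(np.load("s5.npz"))
print("plate top edge",rf(onz(c,up([(60,192),(240,210)],7,330,195),.056)),"bottom edge top-face",rf(onz(c,up([(40,393),(205,408)],7,330,195),.056)))
print("left stop top inner edge",rf(onz(c,up([(65,138),(240,150)],7,330,195),.059)),"plate right",rf(onz(c,up([(240,215),(210,405)],7,330,195),.056)))
print("tcp",(tcp-O)@R)
# luminance column profile along reader y at reader x=60 for both cams (z=.056)
for n,cam in(("S",c),):
  for x in(.06,.07):
    ys=np.arange(-.03,.12,.003);W=np.c_[np.c_[np.full(len(ys),x),ys]@R.T+O,np.full(len(ys),.056)]
    uv=proj(cam,W).astype(np.float32);v=cv2.remap(cam["pixels"],uv[:,0].copy(),uv[:,1].copy(),cv2.INTER_LINEAR)[:,0]
    print(n,x,[(int(y*1000),int(q[1])) for y,q in zip(ys,v)])
```

```text
plate top edge [[0.0101 0.0594]
 [0.0833 0.0605]] bottom edge top-face [[ 0.021  -0.0657]
 [ 0.0831 -0.0632]]
left stop top inner edge [[0.0073 0.0923]
 [0.0793 0.097 ]] plate right [[ 0.0836  0.0572]
 [ 0.0848 -0.0612]]
tcp [ 0.0027 -0.0025]
S 0.06 [(-30, 199), (-27, 195), (-24, 185), (-21, 177), (-18, 178), (-15, 186), (-12, 193), (-9, 200), (-6, 202), (-3, 202), (0, 199), (2, 187), (5, 177), (8, 172), (11, 180), (14, 188), (17, 195), (20, 199), (23, 201), (26, 202), (29, 198), (32, 189), (35, 177), (38, 174), (41, 177), (44, 184), (47, 189), (50, 186), (53, 175), (56, 145), (59, 113), (62, 77), (65, 59), (68, 50), (71, 52), (74, 52), (77, 52), (80, 52), (83, 50), (86, 46), (89, 47), (92, 51), (95, 63), (98, 76), (101, 91), (104, 111), (107, 132), (110, 150), (113, 163), (116, 170)]
S 0.07 [(-30, 185), (-27, 178), (-24, 176), (-21, 191), (-18, 197), (-15, 197), (-12, 190), (-9, 186), (-6, 187), (-3, 195), (0, 187), (2, 180), (5, 176), (8, 190), (11, 197), (14, 197), (17, 187), (20, 182), (23, 181), (26, 180), (29, 178), (32, 177), (35, 189), (38, 197), (41, 201), (44, 195), (47, 189), (50, 184), (53, 172), (56, 151), (59, 109), (62, 79), (65, 55), (68, 52), (71, 51), (74, 52), (77, 52), (80, 52), (83, 50), (86, 49), (89, 49), (92, 56), (95, 67), (98, 79), (101, 92), (104, 105), (107, 124), (110, 140), (113, 156), (116, 166)]
```

{"op": "drive_tool", "data": {"deltas": [[[0,-0.3,0,0],[0,-0.5,0,0],[0,-0.7,0,0],[-1,0,0,0],[-1,0,0.5,0],[0,0,1.5,0],[0,0,2.5,0],[0,1.4,2.5,0],[0,2,1.3,0],[0,2,0,0],[0.5,0.4,0,0],[1,0,0,0],[0.5,0,0,0],[0,0,0,0]]]}}

```text
clock: 14.9
tool_pos: [0.5505, -0.0072, 0.1202]
ee_rot: [[-0.002, 0.97, -0.241], [0.0, -0.241, -0.97], [-1.0, -0.002, 0.0]]
contact_force: [0.6, 0.5, -1.2]
grip_width: 0.174
```

{"op": "drive_tool", "data": {"deltas": [[[0,0,-0.4,0],[0,0,-0.4,0],[0,0,-0.4,0],[0,0,-0.2,0],[0,0,-0.2,0],[0,0,-0.2,0],[0,0,-0.2,0],[0,0.01,-0.2,0],[0,0.01,-0.2,0],[0,0.01,-0.2,0],[0,0.01,-0.2,0],[0,0.01,-0.2,0],[0,0.01,-0.2,0],[0,0.01,-0.2,0],[0,0.01,-0.2,0],[0,0,0,0]]]}}

```text
clock: 16.5
tool_pos: [0.5613, 0.0275, 0.1213]
ee_rot: [[0.0, 0.97, -0.241], [-0.0, -0.241, -0.97], [-1.0, 0.0, 0.0]]
contact_force: [-0.5, -0.5, -0.3]
grip_width: 0.177
```

```bash
cat >> h.py <<'E'
def prof(cam,L,z=.056,lo=-.1,hi=.12):
    "positions along reader x or y where green brightness crosses 110"
    a=-.245;R=np.array([[np.cos(a),-np.sin(a)],[np.sin(a),np.cos(a)]]);O=np.array([.528,.0865])
    t=np.arange(lo,hi,.0005)
    for ax,v in L:
        q=np.full((len(t),2),v);q[:,0 if ax=="x" else 1]=t
        uv=proj(cam,np.c_[q@R.T+O,np.full(len(t),z)]).astype(np.float32)
        g=cv2.remap(cam["pixels"],uv[:,0].copy(),uv[:,1].copy(),cv2.INTER_LINEAR)[:,0,1].astype(int)
        i=np.where(np.diff(g>115))[0];print(ax,"at",v,[(round(t[j]*1000,1),"up" if g[j+1]>115 else "dn") for j in i])
E
python3 - <<'E'
from h import *
s=frc(3);np.savez("s6.npz",**s)
prof(dict(np.load("s5.npz")),[("y",.055),("y",.07)]);prof(s,[("y",.02),("y",.055),("y",.07)])
crop(s,275,195,110,95,6,"pics/i.png")
E
```

```text
F world [-0.25 -0.17 -0.33] std [0.56 0.25 0.1 ] F tool y,z,x [-0.2   0.23  0.33] tcp [0.5613 0.0272 0.1213]
y at 0.055 [(np.float64(-67.5), 'up'), (np.float64(59.0), 'dn'), (np.float64(105.0), 'up')]
y at 0.07 [(np.float64(-67.5), 'up'), (np.float64(59.5), 'dn'), (np.float64(106.5), 'up')]
y at 0.02 [(np.float64(-47.0), 'up'), (np.float64(41.5), 'dn')]
y at 0.055 [(np.float64(-48.0), 'up'), (np.float64(79.0), 'dn'), (np.float64(102.5), 'up')]
y at 0.07 [(np.float64(-48.5), 'up'), (np.float64(78.5), 'dn'), (np.float64(103.5), 'up')]
```

View pics/i.png

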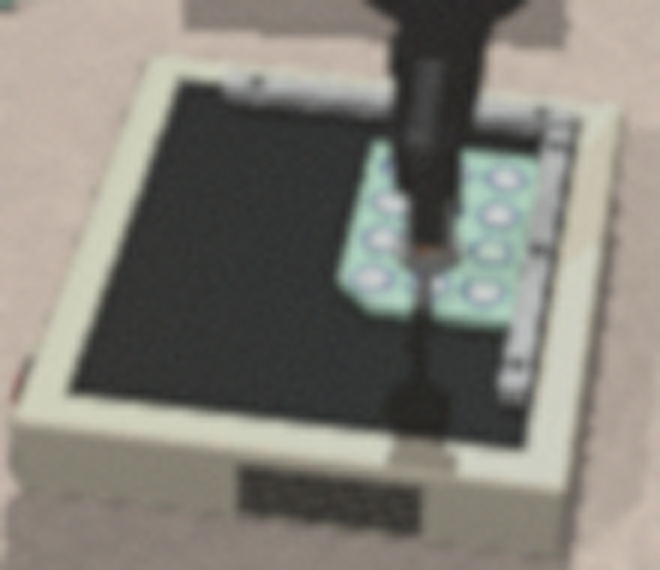

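{"op": "drive_tool", "data": {"deltas": [[[0,0.01,-0.2,0],[0,0.01,-0.2,0],[0,0.01,-0.2,0],[0,0.01,-0.2,0],[0,0.01,-0.2,0],[0,0.01,-0.2,0],[0,0.01,-0.2,0],[0,0.01,-0.2,0],[0,0.0,-0.2,0],[0,0,-0.1,0],[0,0,0,0]]]}}

```text
clock: 17.75
tool_pos: [0.5666, 0.0456, 0.1213]
ee_rot: [[0.0, 0.97, -0.241], [-0.0, -0.241, -0.97], [-1.0, 0.0, 0.0]]
contact_force: [0.1, 0.8, -0.9]
grip_width: 0.173
```

Run:
```python
from h import *
s=frc(5)
prof(s,[("y",.02),("y",.055),("y",.07)])
```

```text
F world [ 0.14  0.45 -0.68] std [0.74 0.35 0.4 ] F tool y,z,x [ 0.03 -0.47  0.68] tcp [0.5666 0.0454 0.1213]
y at 0.02 [(np.float64(-28.5), 'up'), (np.float64(63.5), 'dn')]
y at 0.055 [(np.float64(-29.5), 'up'), (np.float64(13.5), 'dn'), (np.float64(19.5), 'up'), (np.float64(101.0), 'dn'), (np.float64(102.0), 'up')]
y at 0.07 [(np.float64(-30.0), 'up')]
```

{"op": "drive_tool", "data": {"deltas": [[[0,0,-0.05,0],[0,0,-0.05,0],[0,0,-0.05,0],[0,0,-0.03,0],[0,0,-0.03,0],[0,0,0,0]]]}}

```text
clock: 18.6
tool_pos: [0.5671, 0.0476, 0.1213]
ee_rot: [[0.0, 0.97, -0.242], [-0.0, -0.242, -0.97], [-1.0, 0.0, 0.0]]
contact_force: [-0.5, -1.0, -1.1]
grip_width: 0.177
```

Run:
```python
from h import *
s=frc(5)
```

```text
F world [-0.06 -0.32 -0.35] std [0.34 0.35 0.53] F tool y,z,x [0.02 0.32 0.35] tcp [0.5671 0.0475 0.1213]
```

{"op": "drive_tool", "data": {"deltas": [[[0,0,-0.04,0],[0,0,-0.04,0],[0,0,-0.03,0],[0,0,0,0]]]}}

```text
clock: 19.25
tool_pos: [0.5674, 0.0486, 0.1213]
ee_rot: [[0.0, 0.97, -0.242], [-0.0, -0.242, -0.97], [-1.0, 0.0, 0.0]]
contact_force: [0.0, -1.3, -0.3]
grip_width: 0.173
```

Run:
```python
from h import *
s=frc(5)
```

```text
F world [-0.05 -0.09 -0.41] std [0.47 0.4  0.53] F tool y,z,x [-0.03  0.1   0.41] tcp [0.5674 0.0486 0.1213]
```

{"op": "drive_tool", "data": {"deltas": [[[0,0,-0.04,0],[0,0,-0.03,0],[0,0,-0.03,0],[0,0,0,0]]]}}

```text
clock: 19.9
tool_pos: [0.5676, 0.0496, 0.1212]
ee_rot: [[-0.0, 0.97, -0.242], [-0.0, -0.242, -0.97], [-1.0, 0.0, 0.0]]
contact_force: [-0.1, 0.0, -0.6]
grip_width: 0.176
```

Run:
```python
from h import *
s=frc(5)
```

```text
F world [-0.18  0.18 -0.63] std [0.52 0.56 0.36] F tool y,z,x [-0.22 -0.13  0.63] tcp [0.5676 0.0496 0.1213]
```

{"op": "drive_tool", "data": {"deltas": [[[0,0,-0.03,0],[0,0,-0.03,0],[0,0,-0.03,0],[0,0,0,0]]]}}

```text
clock: 20.55
tool_pos: [0.5679, 0.0505, 0.1213]
ee_rot: [[0.0, 0.97, -0.242], [-0.0, -0.242, -0.97], [-1.0, 0.0, 0.0]]
contact_force: [0.4, -0.7, -1.2]
grip_width: 0.179
```

Run:
```python
from h import *
s=frc(5)
prof(s,[("y",.02)])
```

```text
F world [ 0.51 -0.54 -0.49] std [0.19 0.34 0.59] F tool y,z,x [0.62 0.41 0.49] tcp [0.5678 0.0504 0.1213]
y at 0.02 [(np.float64(-23.0), 'up'), (np.float64(71.0), 'dn')]
```

{"op": "drive_tool", "data": {"deltas": [[[0,0,-0.03,0],[0,0,-0.03,0],[0,0,-0.02,0],[0,0,0,0]]]}}

```text
clock: 21.2
tool_pos: [0.568, 0.0512, 0.1213]
ee_rot: [[0.0, 0.97, -0.242], [-0.0, -0.242, -0.97], [-1.0, 0.0, 0.0]]
contact_force: [0.2, -0.5, -0.3]
grip_width: 0.181
```

Run:
```python
from h import *
s=frc(5)
```

```text
F world [ 0.18 -0.24 -0.73] std [0.57 0.69 0.77] F tool y,z,x [0.23 0.19 0.73] tcp [0.568  0.0512 0.1213]
```

{"op": "drive_tool", "data": {"deltas": [[[0,0,-0.03,0],[0,0,-0.03,0],[0,0,-0.02,0],[0,0,0,0]]]}}

```text
clock: 21.85
tool_pos: [0.5682, 0.052, 0.1213]
ee_rot: [[0.0, 0.97, -0.242], [-0.0, -0.242, -0.97], [-1.0, 0.0, 0.0]]
contact_force: [-0.3, -0.7, -0.0]
grip_width: 0.178
```

Run:
```python
from h import *
s=frc(5)
```

```text
F world [-0.04 -0.14 -0.31] std [1.03 0.18 0.3 ] F tool y,z,x [-0.01  0.14  0.31] tcp [0.5682 0.052  0.1213]
```

{"op": "drive_tool", "data": {"deltas": [[[0,0,-0.03,0],[0,0,-0.03,0],[0,0,0,0]]]}}

```text
clock: 22.4
tool_pos: [0.5684, 0.0526, 0.1213]
ee_rot: [[0.0, 0.97, -0.242], [-0.0, -0.242, -0.97], [-1.0, 0.0, 0.0]]
contact_force: [1.0, 0.3, -0.2]
grip_width: 0.172
```

Run:
```python
from h import *
s=frc(5)
prof(s,[("y",.02)])
```

```text
F world [-0.06  0.29 -0.49] std [0.23 0.35 0.17] F tool y,z,x [-0.13 -0.27  0.49] tcp [0.5683 0.0526 0.1213]
y at 0.02 [(np.float64(-21.5), 'up'), (np.float64(74.0), 'dn')]
```

{"op": "drive_tool", "data": {"deltas": [[[0,0,-0.03,0],[0,0,-0.03,0],[0,0,-0.02,0],[0,0,0,0]]]}}

```text
clock: 23.05
tool_pos: [0.5685, 0.0534, 0.1213]
ee_rot: [[-0.0, 0.97, -0.242], [-0.0, -0.242, -0.97], [-1.0, -0.0, 0.0]]
contact_force: [-0.2, 0.0, -0.1]
grip_width: 0.181
```

Run:
```python
from h import *
s=frc(5)
```

```text
F world [-0.49  0.01 -0.55] std [0.44 0.51 0.59] F tool y,z,x [-0.48  0.11  0.55] tcp [0.5686 0.0533 0.1213]
```

{"op": "drive_tool", "data": {"deltas": [[[0,0,-0.02,0],[0,0,-0.02,0],[0,0,-0.01,0],[0,0,0,0]]]}}

```text
clock: 23.7
tool_pos: [0.5687, 0.0538, 0.1213]
ee_rot: [[-0.0, 0.97, -0.242], [-0.0, -0.242, -0.97], [-1.0, 0.0, 0.0]]
contact_force: [-0.4, -0.4, -0.8]
grip_width: 0.173
```

Run:
```python
from h import *
s=frc(5)
```

```text
F world [-0.15 -0.44 -0.53] std [0.31 0.21 0.66] F tool y,z,x [-0.04  0.46  0.53] tcp [0.5687 0.0538 0.1213]
```

{"op": "drive_tool", "data": {"deltas": [[[0,0,-0.02,0],[0,0,-0.02,0],[0,0,-0.02,0],[0,0,0,0]]]}}

```text
clock: 24.35
tool_pos: [0.5688, 0.0544, 0.1213]
ee_rot: [[-0.0, 0.97, -0.242], [-0.0, -0.242, -0.97], [-1.0, 0.0, 0.0]]
contact_force: [-1.2, 0.3, -1.1]
grip_width: 0.177
```

Run:
```python
from h import *
s=frc(6)
```

```text
F world [-0.16 -0.6  -0.38] std [0.42 0.93 0.47] F tool y,z,x [-0.01  0.62  0.38] tcp [0.5689 0.0544 0.1213]
```

{"op": "drive_tool", "data": {"deltas": [[[0,0,-0.02,0],[0,0,-0.02,0],[0,0,-0.02,0],[0,0,0,0]]]}}

```text
clock: 25.05
tool_pos: [0.5689, 0.0549, 0.1213]
ee_rot: [[-0.0, 0.97, -0.242], [-0.0, -0.242, -0.97], [-1.0, -0.0, 0.0]]
contact_force: [-0.2, -2.7, -0.3]
grip_width: 0.175
```

Run:
```python
from h import *
s=frc(6)
prof(s,[("y",.02)])
```

```text
F world [-0.83 -2.22  0.01] std [0.43 0.57 0.4 ] F tool y,z,x [-0.27  2.36 -0.01] tcp [0.5689 0.055  0.1213]
y at 0.02 [(np.float64(-19.0), 'up'), (np.float64(74.5), 'dn')]
```

{"op": "drive_tool", "data": {"deltas": [[[0,0,0.1,0],[0,0,0.3,0],[0,0,0.6,0],[0,0,0.5,0],[0,-1,0,0],[0,-1.6,0,0],[0,-1.6,0,0],[0,-0.47,0,0],[0,0,-0.6,0],[0,0,-0.7,0],[0,0.2,-0.2,0],[0,0.2,-0.2,0],[0,0.1,-0.1,0],[0,0.1,-0.1,0],[0,0.05,-0.05,0],[0,0,0,0],[0,0,0,0]]]}}

```text
clock: 27.05
tool_pos: [0.531, 0.069, 0.1213]
ee_rot: [[-0.0, 0.97, -0.242], [-0.0, -0.242, -0.97], [-1.0, -0.0, 0.0]]
contact_force: [-0.3, -0.1, -1.0]
grip_width: 0.175
```

Run:
```python
from h import *
s=frc(5)
R=ctrl.state()["ee_rot"];p=ctrl.state()["tool_pos"][:2];print((p@[.970,-.242]-.4938)*1000,(p@[.242,.970]-.1910)*1000-20)
crop(s,275,195,110,95,6,"pics/j.png")
```

```text
F world [-0.09 -0.37 -0.35] std [0.42 0.45 0.32] F tool y,z,x [0.   0.39 0.35] tcp [0.531  0.069  0.1213]
4.606341963602323 -15.533287885231822
```

View pics/j.png

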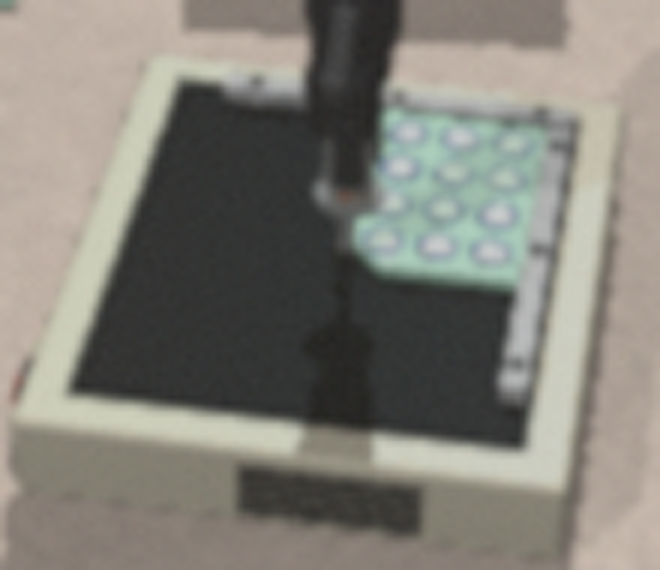

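{"op": "drive_tool", "data": {"deltas": [[[0,0.1,-0.1,0],[0,0.1,-0.1,0],[0,0.05,-0.05,0],[0,0.03,-0.03,0],[0,0.03,-0.03,0],[0,0,0,0]]]}}

```text
clock: 27.9
tool_pos: [0.5348, 0.0714, 0.1213]
ee_rot: [[0.0, 0.97, -0.242], [-0.0, -0.242, -0.97], [-1.0, 0.0, 0.0]]
contact_force: [-0.5, 0.4, -1.1]
grip_width: 0.175
```

Run:
```python
from h import *
s=frc(5)
```

```text
F world [ 0.24 -0.4  -0.46] std [0.27 0.39 0.13] F tool y,z,x [0.33 0.33 0.46] tcp [0.5348 0.0713 0.1213]
```

{"op": "drive_tool", "data": {"deltas": [[[0,0.03,-0.03,0],[0,0.03,-0.03,0],[0,0.0,0,0]]]}}

```text
clock: 28.45
tool_pos: [0.5356, 0.0718, 0.1213]
ee_rot: [[0.0, 0.97, -0.242], [-0.0, -0.242, -0.97], [-1.0, 0.0, 0.0]]
contact_force: [-0.1, 0.3, -0.8]
grip_width: 0.177
```

Run:
```python
from h import *
s=frc(5)
```

```text
F world [ 0.17 -0.21 -0.79] std [0.21 0.32 0.57] F tool y,z,x [0.22 0.17 0.79] tcp [0.5355 0.0718 0.1213]
```

{"op": "drive_tool", "data": {"deltas": [[[0,0.03,-0.03,0],[0,0.03,-0.03,0],[0,0.0,0,0]]]}}

```text
clock: 29.0
tool_pos: [0.5363, 0.0722, 0.1213]
ee_rot: [[0.0, 0.97, -0.242], [-0.0, -0.242, -0.97], [-1.0, 0.0, 0.0]]
contact_force: [0.3, -0.7, -1.0]
grip_width: 0.176
```

Run:
```python
from h import *
s=frc(5)
```

```text
F world [-0.33 -0.15 -0.81] std [0.37 0.39 0.33] F tool y,z,x [-0.29  0.22  0.81] tcp [0.5362 0.0722 0.1213]
```

Advanced 4.3 mm in each axis; contact is expected at about 4.9.

{"op": "drive_tool", "data": {"deltas": [[[0,0.03,-0.03,0],[0,0.02,-0.02,0],[0,0.0,0,0]]]}}

```text
clock: 29.55
tool_pos: [0.5367, 0.0725, 0.1212]
ee_rot: [[-0.0, 0.97, -0.242], [-0.0, -0.242, -0.97], [-1.0, -0.0, 0.0]]
contact_force: [-1.3, -1.0, -0.3]
grip_width: 0.174
```

Run:
```python
from h import *
s=frc(5)
```

```text
F world [-1.24 -1.39 -0.21] std [0.21 0.25 0.07] F tool y,z,x [-0.87  1.64  0.21] tcp [0.5368 0.0725 0.1212]
```

{"op": "drive_tool", "data": {"deltas": [[[0,0.02,-0.02,0],[0,0.02,-0.02,0],[0,0.0,0,0]]]}}

```text
clock: 30.1
tool_pos: [0.5371, 0.0728, 0.1212]
ee_rot: [[-0.001, 0.97, -0.242], [-0.0, -0.242, -0.97], [-1.0, -0.001, 0.0]]
contact_force: [-1.9, -1.6, 0.1]
grip_width: 0.181
```

Run:
```python
from h import *
s=frc(5)
```

```text
F world [-3.49 -2.28  0.21] std [0.41 0.32 0.58] F tool y,z,x [-2.83  3.06 -0.21] tcp [0.5372 0.0728 0.1212]
```

{"op": "drive_tool", "data": {"deltas": [[[0,0.015,-0.015,0],[0,0,0,0],[0,0,0,0]]]}}

```text
clock: 30.65
tool_pos: [0.5374, 0.0729, 0.1212]
ee_rot: [[-0.0, 0.97, -0.242], [-0.0, -0.242, -0.97], [-1.0, -0.0, 0.0]]
contact_force: [-4.3, -3.1, 0.6]
grip_width: 0.177
```

Run:
```python
from h import *
s=frc(10)
prof(s,[("y",.03)])
```

```text
F world [-3.97 -3.37  0.17] std [0.42 0.38 0.44] F tool y,z,x [-3.03  4.23 -0.17] tcp [0.5374 0.0729 0.1212]
y at 0.03 [(np.float64(-21.0), 'up')]
```

{"op": "drive_tool", "data": {"deltas": [[[0,0.012,0,0],[0,0,0,0],[0,0,0,0],[0,0,0,0]]]}}

```text
clock: 31.55
tool_pos: [0.5374, 0.0729, 0.1212]
ee_rot: [[-0.001, 0.97, -0.242], [-0.0, -0.242, -0.97], [-1.0, -0.001, 0.0]]
contact_force: [-4.4, -2.6, -0.0]
grip_width: 0.181
```

Run:
```python
from h import *
s=frc(8)
```

```text
F world [-4.32 -2.88  0.39] std [0.28 0.26 0.3 ] F tool y,z,x [-3.49  3.84 -0.38] tcp [0.5374 0.0729 0.1212]
```

{"op": "drive_tool", "data": {"deltas": [[[0,-0.03,0.03,0],[0,-0.07,0.07,0],[0,-0.2,0.2,0],[0,-0.5,0.5,0],[0,-0.7,0.7,0],[-1,0,0,0],[-2,0,0,0],[-2.5,0,0,0],[-2.1,0,0,0],[0,0,0,-4.4],[0,0,0,-4.4],[0,0,0,-4.4],[0,0,0,-4.4],[0,0,0,0]]]}}

```text
clock: 33.35
tool_pos: [0.5196, 0.0619, 0.1981]
ee_rot: [[0.001, 0.998, 0.064], [-0.0, 0.064, -0.998], [-1.0, 0.001, 0.0]]
contact_force: [-0.4, 0.1, -0.5]
grip_width: 0.174
```

{"op": "drive_tool", "data": {"deltas": [[[0,-0.66,3.15,0],[0,-0.66,3.15,0],[0,-0.66,3.15,0],[0,-0.66,3.15,0],[0,-0.66,3.15,0],[0,-0.66,3.15,0],[0,-0.66,3.15,0],[0,-0.66,3.15,0],[0,-0.66,3.15,0],[0,-0.66,3.15,0],[0,-0.66,3.15,0],[0,0,0,0],[0,0,0,0],[0,0,0,0]]]}}

```text
clock: 34.75
tool_pos: [0.4689, -0.2876, 0.1975]
ee_rot: [[0.0, 0.998, 0.062], [0.0, 0.062, -0.998], [-1.0, 0.0, -0.0]]
contact_force: [0.5, 0.2, -0.8]
grip_width: 0.173
```

Run:
```python
from h import *
s=frc(3);np.savez("s9.npz",**s)
prof(s,[("y",.015),("y",.05),("y",.075),("x",0.),("x",.05),("x",.09)])
st=ctrl.state();p=st["tool_pos"];R=st["ee_rot"];print(R.round(4));print("to stand (tool y,z cm)",(R.T@(np.array([.4678,-.2888,.0787])-p)*100).round(2),"yaw err deg",np.degrees(np.arctan2(R[1,1],R[0,1])-.0631))
a=cv2.resize(s["pixels"][195:290,275:385,::-1],None,fx=3.5,fy=6,interpolation=cv2.INTER_CUBIC)
b=cv2.resize(s["pixels"][283:378,288:388,::-1],None,fx=4,fy=6,interpolation=cv2.INTER_CUBIC)
cv2.imwrite("pics/k.png",np.hstack([a,b]))
```

```text
F world [-0.23 -0.28 -0.87] std [0.44 0.27 0.3 ] F tool y,z,x [-0.25  0.26  0.87] tcp [ 0.4691 -0.2875  0.1975]
y at 0.015 [(np.float64(107.0), 'up'), (np.float64(119.0), 'dn')]
y at 0.05 [(np.float64(-21.5), 'up')]
y at 0.075 [(np.float64(-22.0), 'up')]
x at 0.0 [(np.float64(25.0), 'up')]
x at 0.05 [(np.float64(24.5), 'up')]
x at 0.09 [(np.float64(20.0), 'up')]
[[ 1.00e-04  9.98e-01  6.38e-02]
 [-1.00e-04  6.38e-02 -9.98e-01]
 [-1.00e+00  1.00e-04  1.00e-04]]
to stand (tool y,z cm) [11.88 -0.14  0.12] yaw err deg 0.04511679967005617
```

View pics/k.png

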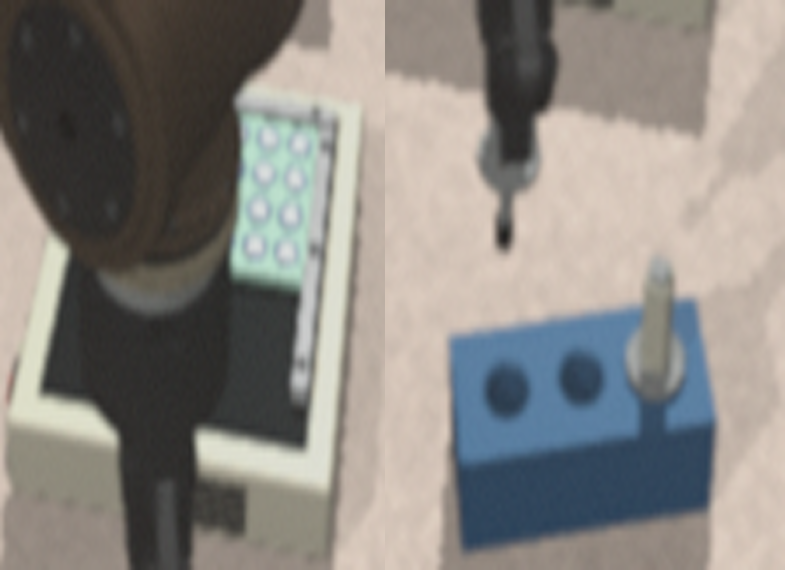

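{"op": "drive_tool", "data": {"deltas": [[[0,-0.14,0.12,0],[2,0,0,0],[3,0,0,0],[1.5,0,0,0],[0.7,0,0,0],[0.5,0,0,0],[0.5,0,0,0],[0.5,0,0,0],[0,0,0,0]]]}}

```text
clock: 35.8
tool_pos: [0.4675, -0.2896, 0.1101]
ee_rot: [[-0.0, 0.998, 0.063], [0.0, 0.063, -0.998], [-1.0, -0.0, -0.0]]
contact_force: [-0.7, 0.0, 0.1]
grip_width: 0.174
```

{"op": "drive_tool", "data": {"deltas": [[[0.5,0,0,0],[0.5,0,0,0],[0.5,0,0,0],[0.5,0,0,0],[0.5,0,0,0],[0.3,0,0,0],[0.15,0,0,0],[0,0,0,0],[0,0,0,0]]]}}

```text
clock: 36.7
tool_pos: [0.4676, -0.2897, 0.0809]
ee_rot: [[0.0, 0.998, 0.063], [-0.0, 0.063, -0.998], [-1.0, 0.0, 0.0]]
contact_force: [-0.3, 0.5, -0.0]
grip_width: 0.176
```

Run:
```python
from h import *
s=frc(5)
```

```text
F world [-0.08  0.13 -1.04] std [0.45 0.64 0.58] F tool y,z,x [-0.07 -0.13  1.04] tcp [ 0.4676 -0.2897  0.0809]
```

{"op": "drive_tool", "data": {"deltas": [[[0.1,0,-0.06,0],[0.06,0,0,0],[0.04,0,0,0],[0,0,0,0],[0,0,0,0]]]}}

```text
clock: 37.45
tool_pos: [0.4675, -0.2891, 0.0788]
ee_rot: [[-0.0, 0.998, 0.063], [-0.0, 0.063, -0.998], [-1.0, -0.0, 0.0]]
contact_force: [1.2, -0.7, -0.4]
grip_width: 0.173
```

Run:
```python
from h import *
s=frc(5)
```

```text
F world [-0.04 -0.01 -0.76] std [0.26 0.54 0.2 ] F tool y,z,x [-0.04  0.01  0.76] tcp [ 0.4675 -0.2891  0.0788]
```

{"op": "drive_tool", "data": {"deltas": [[[0.03,0,0,0],[0.03,0,0,0],[0,0,0,0],[0,0,0,0]]]}}

```text
clock: 38.1
tool_pos: [0.4676, -0.2891, 0.0787]
ee_rot: [[0.0, 0.998, 0.063], [-0.0, 0.063, -0.998], [-1.0, 0.0, 0.0]]
contact_force: [-1.2, 1.3, 6.2]
grip_width: 0.176
```

Run:
```python
from h import *
s=frc(4)
```

```text
F world [-1.42  1.71  6.13] std [0.47 0.44 0.47] F tool y,z,x [-1.31 -1.8  -6.14] tcp [ 0.4676 -0.2891  0.0787]
```

{"op": "drive_tool", "data": {"deltas": [[[0.03,0,0,0],[0.02,0,0,0],[0,0,0,0],[0,0,0,0]]]}}

```text
clock: 38.7
tool_pos: [0.4676, -0.2891, 0.0786]
ee_rot: [[0.001, 0.998, 0.063], [-0.001, 0.063, -0.998], [-1.0, 0.001, 0.001]]
contact_force: [-3.2, 2.2, 11.5]
grip_width: 0.179
```

Run:
```python
from h import *
s=frc(4)
```

```text
F world [-2.64  2.   12.05] std [1.07 0.28 0.27] F tool y,z,x [ -2.5   -2.15 -12.05] tcp [ 0.4676 -0.2891  0.0786]
```

Flange is seated at the same height as at the grasp. Back off slightly, open, and retreat straight up.

{"op": "drive_tool", "data": {"deltas": [[[-0.08,0,0,0],[0,0,0,0]]]}}

```text
clock: 39.1
tool_pos: [0.4676, -0.2892, 0.0787]
ee_rot: [[0.0, 0.998, 0.063], [-0.0, 0.063, -0.998], [-1.0, 0.0, 0.0]]
contact_force: [-0.2, 1.2, 5.1]
grip_width: 0.183
```

{"op": "drive_tool", "data": {"deltas": [[[0,0,0,0],[0,0,0,0],[0,0,0,0],[0,0,0,0],[0,0,0,0],[0,0,0,0],[0,0,0,0],[0,0,0,0],[0,0,0,0],[0,0,0,0],[-1,0,0,0],[-2,0,0,0],[-3,0,0,0],[-4,0,0,0],[-4,0,0,0],[-4,0,0,0],[0,-1,3,0],[0,-1,3,0],[0,-1,3,0],[0,0,0,0]]], "grip": -1}}

```text
clock: 41.1
tool_pos: [0.4423, -0.3835, 0.2591]
ee_rot: [[0.0, 0.998, 0.06], [-0.001, 0.06, -0.998], [-1.0, 0.0, 0.001]]
contact_force: [-0.3, -0.5, -0.0]
grip_width: 0.998
```

Run:
```python
from h import *
s=frc(2);t=ctrl.read_camera("top");np.savez("t10.npz",**t)
prof(s,[("y",.03),("y",.05),("y",.075),("x",0.02),("x",.09)])
print(ctrl.state()["grip_width"])
a=cv2.resize(s["pixels"][195:290,275:385,::-1],None,fx=3,fy=6,interpolation=cv2.INTER_CUBIC)
b=cv2.resize(s["pixels"][310:383,296:378,::-1],(400,285),interpolation=cv2.INTER_CUBIC)
d=cv2.resize(t["pixels"][175:280,245:390,::-1],(400,285),interpolation=cv2.INTER_CUBIC)
cv2.imwrite("pics/l.png",np.hstack([a,np.vstack([b,d])]))
```

```text
F world [-0.07 -0.14 -0.56] std [0.73 0.07 0.09] F tool y,z,x [-0.08  0.13  0.56] tcp [ 0.4429 -0.3809  0.2588]
y at 0.03 [(np.float64(-22.0), 'up')]
y at 0.05 [(np.float64(-22.0), 'up')]
y at 0.075 [(np.float64(-22.0), 'up')]
x at 0.02 [(np.float64(2.0), 'up')]
x at 0.09 [(np.float64(3.0), 'up')]
0.9985860871693928
```

View pics/l.png

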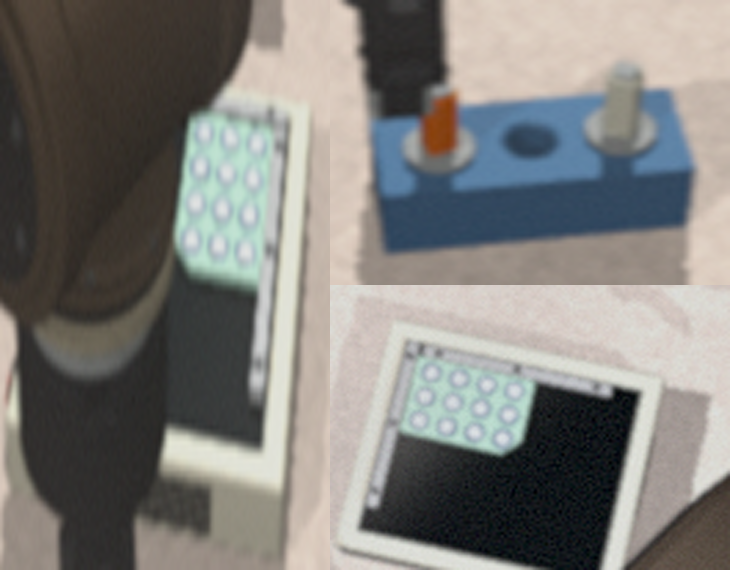

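```bash
python3 -c "
from station import ctrl
print(ctrl.finish_job())"
```

```text
the job is handed in; nothing more can be done
None
```

I nudged the plate into the corner of both stops with the pusher, put the pusher back in its hole, and handed the job in at about 41 s of the 72 s allowed. No verdict is reported, so the results below come from my own checks.

- **Moving the plate:** I slid it along the window to the far stop, felt at about 1.7 N. I then slid it along that stop to the left stop, felt at about 2.3 N.
- **Pressing home:** I pressed the clipped corner with the rubber tip for more than 0.2 s. The last averaged wrist readings were about 3.5 N towards the far stop and 3.8 N towards the left stop. The highest average on either axis was 4.2 N, with single readings scattering by about 0.5 N. The load on each stop is inferred from these readings, not measured directly.
- **Plate at the end:** in the last pictures it lies flush against both stops. Its front edge reads the same at three points to within my 0.5 mm steps. The left edge differs by 1 mm over 70 mm, about 0.014 rad, which is at the resolution of the camera measurement.
- **Pusher at the end:** it went back in at the same tool height as when I gripped it (78.7 mm), with the upward force rising to 12 N. It looks upright with the flange down. The gripper is open, clear of it and touching nothing.
- **Other objects:** the spatula was still in its hole. I did not measure the spare plate, carton, tape or tray again after the job, but the arm did not go near them.

I viewed 13 pictures, three over the budget of 10.

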